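# Archive the retained sample bottles in reverse order

## Task

The four retained sample bottles stand in a row on the cork pads of the drawing rack: move them to the four bays of the grey archive tray in reverse order, so that, seen from the robot, the leftmost on the rack ends up in the rightmost bay, the second from the left in the second from the right, and so on. Stand each upright on the floor of its bay, near the middle; never tip one over, and leave the tape, the cardboard core and the black case where they are.

Things in the scene. Friction and masses are not known exactly. Their poses are not given: they have to be found in the camera images.
- round (a point): Slim round bottle, body 36 mm across up to 50 mm height, tapering to a cap 24 mm across; 74 mm high overall. Point: on its axis half-way up, 37 mm above its underside. White plastic with black cap, about 70 g, loose, upright; z is up.
- square (a point): Square bottle, body 42 x 42 mm and 50 mm high, round cap 26 mm across on top; 70 mm high overall. Point: on its axis half-way up, 35 mm above its underside; x and y are square to the flat sides. White plastic with black cap, about 70 g, loose, upright; z is up.
- jar (a point): Squat jar, body 50 mm across and 40 mm high, lid 52 mm across on top of it; 56 mm high overall. Point: on its axis half-way up, 28 mm above its underside. White plastic with black cap, about 70 g, loose, upright; z is up.
- oblong (a point): Flat oblong bottle, body 30 mm (its x) by 58 mm (its y) and 52 mm high, round cap 24 mm across on top; 72 mm high overall. Point: on its axis half-way up, 36 mm above its underside; grip it across its 30 mm. White plastic with black cap, about 70 g, loose, upright; z is up.
- pad_round: Square brown cork pad 68 x 68 mm, 4 mm thick, fixed on the drawing rack; the slim round bottle stands on it at the start, so it tells that place in the row. All four pads look alike. Origin: centre of its underside.
- pad_square: Square brown cork pad 68 x 68 mm, 4 mm thick, fixed on the drawing rack; the square bottle stands on it at the start, so it tells that place in the row. All four pads look alike. Origin: centre of its underside.
- pad_jar: Square brown cork pad 68 x 68 mm, 4 mm thick, fixed on the drawing rack; the squat jar stands on it at the start, so it tells that place in the row. All four pads look alike. Origin: centre of its underside.
- pad_oblong: Square brown cork pad 68 x 68 mm, 4 mm thick, fixed on the drawing rack; the oblong bottle stands on it at the start, so it tells that place in the row. All four pads look alike. Origin: centre of its underside.
- rack: The drawing rack: fixed flat steel strip 336 mm long (y) by 90 mm (x), 12 mm high, with an 18 mm high lip along its +x edge; carries the four pads in a row, centres 80 mm apart at y = +120, +40, -40, -120 mm (left to right seen from the robot), pad tops 16 mm above the bench. Origin: centre of its underside, z up.
- tray: The archive tray: fixed grey plastic tray 324 mm long (y) by 90 mm (x), 12 mm high, floor and walls 4 mm thick, with three low dividers that make four bays, each 76 mm (y) by 82 mm (x); bay centres at x = 0 and y = +120, +40, -40, -120 mm (left to right seen from the robot). Origin: centre of its underside, z up; the bay floors lie 4 mm above it.
- tape: Bystander: loose roll of yellow tape lying flat, 84 mm across, 38 mm high. Origin: centre of its underside.
- core: Bystander: loose cardboard film core standing upright, 72 mm across, 70 mm high. Origin: centre of its underside.
- caliper_case: Bystander: loose black case 70 x 150 x 22 mm lying flat. Origin: centre of its underside.
Not all that is in view belongs to the job. Leave any orange look-alike of the part that bears square alone.

How it is judged:
By the outcome, as a careful person would: the job done as asked, in the order asked, and still so for the second after the job is handed in, with the robot touching nothing.
It also fails if it takes over 120 s, if anything falls off the work surface, if the arm or the gripper's body presses on something with over 40 N, if the wrist force passes 120 N, or if a joint passes its speed limit or range.

## Robot

A 6-joint arm with a two-finger parallel gripper is mounted at the origin on the work surface. World frame = base frame: x ahead of the robot, y to its left, z up, the work surface at z = 0. Lengths are in m, angles in rad, forces in N, time in s.
With the tool pointing down it reaches from about 0.35 to 0.775 m from the base axis. Payload 5.5 kg.
Tool frame: the origin (TCP) lies midway between the tips of the shut fingers; the grasp point (between the pads) lies 19 mm behind it; z points along the fingers, x is the direction in which the jaws open and shut, and the axes are right-handed (so a half turn about z gives the same grasp; the last joint's range is limited). The gripper opens to 85 mm and grips with 20 to 120 N. Pads are 22 mm wide; open, the fingers measure 114 mm over their backs; the gripper's body (76 mm by 85 mm) begins 54 mm behind the grasp point. The pads swing forward as they close: fully open they stand 13 mm farther back than shut.
Start: joints at [1.169, 0.313, 0.046, 1.304, 0, 1.431], TCP at [0.149, 0.555, 0.231] pointing down, gripper open.
Joint ranges: [-2.76, 2.76], [-0.86, 1.69], [-1.03, 1.26], [-2.2, 2.34], [-1.47, 1.5], [-3.14, 3.14]. Speed limits (rad/s): [2.57, 2.57, 3.14, 3.14, 3.14, 3.14].

## Interface

Orientations are given as a unit quaternion [w, x, y, z].
In Python, from workcell import env gives the robot as it stands.
- The arm moves only by the tool servo_tool, never from a script. Its argument "targets" is a list of rows, each an object with "xyz": the shift along the tool's x, y, z in m, a list of three; "twist": the turn, a rotation vector about the tool's x, y, z in rad, a list of three; "jaw": the opening, from 0 (shut) to 1 (fully open). A call has 1 to 12 rows; each row is the pose to reach, as a shift and turn from the pose commanded when the call began, along the tool's axes at that moment; what a row does not reach only later rows make up. A row lasts 1/12 s, in which the tool goes at most 41.7 mm and 7.16 degrees, less where a joint would pass 70% of its speed; a pose out of reach is approached as far as the arm can. A call with a gripper value outside its range is refused whole. The fingers move at their own pace and stop on an object; "squeeze" is the grip in N (left out, the last holds). Time passes only in rows, so rows that repeat a pose let the fingers close. It gives the time, the measured TCP pose, the force and the opening at its end, in the units of the state.
- env.get_state(): the state, without advancing time (a new reading comes with each control period).
- env.read_camera(name): name is "side" or "top"; returns a dict with "color" (420x560x3 uint8, red, green, blue), "depth" (420x560 float32, m along the optical axis (not along the pixel's ray), 0 where there is no reading), "fx", "fy", "cx", "cy" (pixels), "eye" and "attitude" of the camera in the world. Camera axes: x right, y down, z forward; pixel columns grow to the right and rows downward; lengths in m; the calibration is good to about 2 mm. A picture is of the moment at which its call begins.
- env.hand_in(): hands the job in, once; it reports no verdict.
The state is a dict: "clock": time; "joint_pos": joint angles; "qvel": joint speeds; "tau": joint torques, N m; "tcp_pos": TCP position; "orientation": TCP orientation; "wrist_force": force on the tool from outside, world axes, zero at the start; "ft_torque": the same for the moment, N m; "finger_gap": finger opening in m.
Only numpy, scipy, OpenCV 4.12 (cv2) and the standard library are available. Lean on these libraries where they do the work, as an engineer would, in place of code of your own. Each camera call takes 0.05 s, during which the arm holds its last target. There are 200 camera calls.

## Working session

There is one attempt and no reset: what is moved stays moved. The work goes in short steps, Python scripts to look and compute and a tool call to move; the robot and the scene stay as the last step left them, time stands still between calls to the robot, and variables do not carry over. Pictures are saved under pics/ and viewed, about 12 in all and at most 16, crops included, and the job is handed in when it is done.

Besides the shell and the picture viewer there is one more tool, called after "Call:" as a command line: name --argument value ..., lists and objects as JSON in quotes. servo_tool: Moves the arm, as the interface text tells. Its arguments: {"type":"object","properties":{"targets":{"type":"array","items":{"type":"object","properties":{"xyz":{"type":"array","items":{"type":"number"}},"twist":{"type":"array","items":{"type":"number"}},"jaw":{"type":"number"}}}},"squeeze":{"type":"number"}},"required":["targets"]}

```bash
mkdir -p pics; cat > h.py <<'E'
import numpy as np, cv2
from workcell import env
from scipy.spatial.transform import Rotation as R
def cam(n):
    c=env.read_camera(n); q=np.array(c["attitude"])
    c["R"]=R.from_quat(q[[1,2,3,0]]).as_matrix() if q.size==4 else q.reshape(3,3)
    v,u=np.mgrid[0:420,0:560]; d=c["depth"]
    P=np.stack([(u-c["cx"])/c["fx"]*d,(v-c["cy"])/c["fy"]*d,d],-1)
    c["W"]=P@c["R"].T+np.array(c["eye"]); return c
def save(n,img,s=1): cv2.imwrite("pics/"+n,cv2.resize(img[...,::-1],None,fx=s,fy=s,interpolation=cv2.INTER_CUBIC))
def q2R(q): return R.from_quat(np.array(q)[[1,2,3,0]]).as_matrix()
E
python3 - <<'E'
from h import *
for n in("top","side"):
    c=cam(n); save(n+"0.png",c["color"]); print(n,c["eye"],c["attitude"],c["fx"]); np.save(n+"W.npy",c["W"]); np.save(n+"C.npy",c["color"])
s=env.get_state(); print(s); print(q2R(s["orientation"]).round(3))
E
```

```text
top [0.41461862 0.03283362 1.41015487] [ 0.02316702 -0.70063104  0.71242802 -0.03202737] 521.9187374678387
side [0.39630971 0.69369222 0.76995412] [ 0.03371851 -0.0770576   0.9267945  -0.36602888] 386.2532486630319
{'clock': 0.1, 'joint_pos': array([1.16939030e+00, 3.13906720e-01, 4.51067821e-02, 1.30360775e+00,
       1.38373996e-05, 1.43120526e+00]), 'qvel': array([-4.05566174e-04, -3.29678674e-03,  2.69832271e-03,  2.21254690e-03,
        1.83704775e-03, -6.19086033e-05]), 'tau': array([ 2.68363830e-03, -4.81729209e+01,  2.99242365e+01,  1.28011167e-02,
       -8.37098924e-05,  9.30699827e-06]), 'tcp_pos': array([0.14865201, 0.55498587, 0.23051442]), 'orientation': array([ 3.90734823e-04,  7.93357825e-01,  6.08755051e-01, -7.04626787e-04]), 'wrist_force': array([-0.15684956,  0.39664629, -0.42521786]), 'ft_torque': array([-0.03484228, -0.02473811, -0.0229899 ]), 'finger_gap': 0.08528077686143928}
[[ 0.259  0.966 -0.001]
 [ 0.966 -0.259 -0.001]
 [-0.002 -0.    -1.   ]]
```

View pics/top0.png

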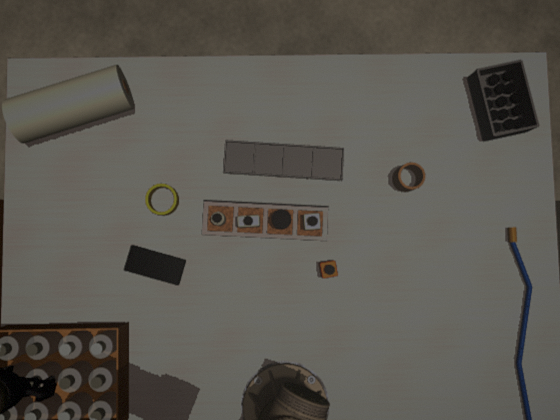

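View pics/side0.png

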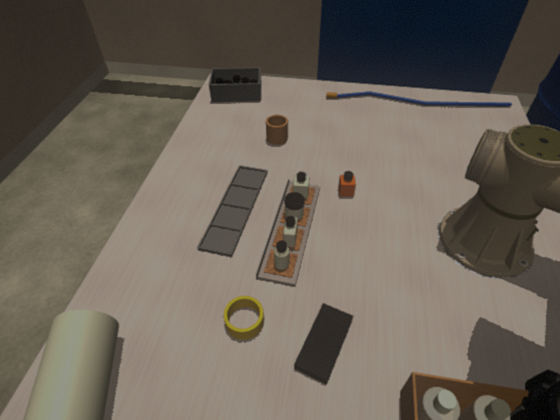

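Top view, left to right on the rack: round (217,218), oblong (249,220), jar (281,219) and square (311,222). The tray is at (283,160). The orange look-alike at (328,269) and the white bottles in the crate at lower left are not part of the job. I'll check with a close crop and measure.

```bash
python3 - <<'E'
from h import *
W=np.load("topW.npy");C=np.load("topC.npy")
cr=np.clip(C[130:290,195:355].astype(float)*2,0,255).astype(np.uint8); save("crop1.png",cr,5)if 0 else save("crop1.png",cr,3.7)
def rep(n,m):
    if m.sum()<4: print(n,"few"); return
    p=W[m]; r=cv2.minAreaRect((p[:,:2]*1000).astype(np.float32)); print(n,m.sum(),"med",np.median(p,0).round(4),"rect",np.round(r[0],1),np.round(r[1],1),round(r[2],1))
v,u=np.mgrid[0:420,0:560]; z=W[...,2]
for n,(a,b) in dict(round=(217,218),oblong=(249,220),jar=(281,219),square=(311,222),orange=(328,269)).items():
    w=(abs(u-a)<15)&(abs(v-b)<16)
    zt=np.percentile(z[w],99); print(n,"top z",zt.round(4))
    rep(" cap",w&(z>zt-.008)); rep(" body",w&(z>.045)&(z<.072)); rep(" all",w&(z>.030))
w=(u>215)&(u<352)&(v>132)&(v<190)
rep("tray",w&(z>.0055)&(z<.03)); rep("wall",w&(z>.009)&(z<.03))
w=(u>195)&(u<335)&(v>194)&(v<248)
rep("rack",w&(z>.006)); 
for n,(a,b) in dict(tape=(162,199),core=(408,176),case=(155,264)).items():
    w=(abs(u-a)<36)&(abs(v-b)<30); rep(n,w&(z>.012))
E
```

```text
round top z 0.0937
 cap 66 med [0.4923 0.1682 0.0906] rect [459.4 104.5] [168.5  21.4] 62.6
 body 71 med [0.4909 0.1638 0.0661] rect [492.8 168.2] [33.7 33.9] 89.5
 all 168 med [0.4902 0.1662 0.0732] rect [461.6 106.7] [174.   34.5] 63.7
oblong top z 0.0913
 cap 72 med [0.4838 0.0888 0.0885] rect [456.5  62.4] [101.3  21.5] 44.1
 body 189 med [0.4825 0.0899 0.0666] rect [484.7  89.9] [29.8 57.4] 3.4
 all 275 med [0.4837 0.0886 0.0683] rect [468.5  66.4] [115.7  52.4] 56.3
jar top z 0.0776
 cap 256 med [0.4881 0.006  0.0722] rect [462.7   6.8] [48.9 97.8] 88.1
 body 185 med [0.4861 0.0052 0.0702] rect [487.2   5.9] [49.  49.3] 88.5
 all 321 med [0.4877 0.0051 0.0717] rect [462.8   6.7] [49.1 98.1] 88.1
square top z 0.0893
 cap 78 med [ 0.4809 -0.0738  0.086 ] rect [447.2 -28.8] [ 22.3 137.7] 37.0
 body 183 med [ 0.4808 -0.0695  0.0645] rect [481.1 -74. ] [41.9 42.1] 3.7
 all 281 med [ 0.4793 -0.0713  0.066 ] rect [463.9 -27.6] [ 49.5 148. ] 20.7
orange top z 0.0733
 cap 75 med [ 0.3581 -0.1152  0.0696] rect [380.5 -46.8] [172.9  23.4] 70.6
 body 235 med [ 0.3578 -0.1149  0.0508] rect [ 356.6 -116.4] [41.2 41.8] 7.9
 all 276 med [ 0.3578 -0.1134  0.0505] rect [370.5 -51.3] [183.5  49.4] 77.4
tray 1628 med [0.6518 0.0007 0.008 ] rect [649.8  -8.1] [364.7 153.8] 89.0
wall 610 med [ 0.6522 -0.0027  0.0116] rect [634.9 -11.8] [339.1 122.4] 85.5
rack 4424 med [0.4867 0.0462 0.0153] rect [486.2  46. ] [371.3 142.6] 89.1
tape 409 med [0.5447 0.3189 0.0371] rect [474.9 205.2] [355.7  82.2] 57.7
core 517 med [ 0.5938 -0.334   0.0607] rect [ 527.7 -161.2] [ 70.9 443.6] 21.2
case 1551 med [0.3749 0.34   0.0221] rect [370.8 228.4] [387.6 102.6] 87.8
```

View pics/crop1.png

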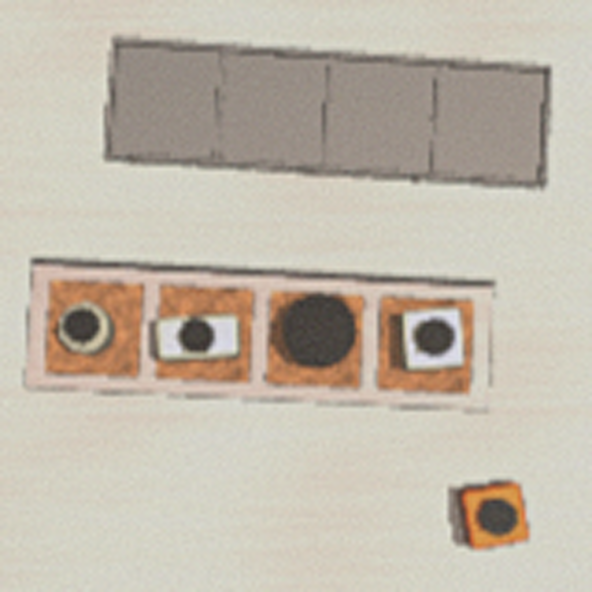

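```bash
python3 - <<'E'
from h import *
c=cam("top"); W=c["W"]; z=W[...,2]; v,u=np.mgrid[0:420,0:560]
def ray(px,h):
    d=c["R"]@np.array([(px[0]-c["cx"])/c["fx"],(px[1]-c["cy"])/c["fy"],1]); e=np.array(c["eye"]); return (e+d*(h-e[2])/d[2])[:2]
def crop(p): return ((p[0]+.5)/3.7-.5+195,(p[1]+.5)/3.7-.5+130)
for n,pts,h in(("tray",[(114,38),(550,67),(545,187),(106,159)],.012),("rack",[(31,262),(494,284),(489,410),(25,388)],.012)):
    k=np.array([ray(crop(p),h) for p in pts]); print(n,k.round(4).tolist(),k.mean(0).round(4),"len",[np.linalg.norm(k[i]-k[i-1]).round(4) for i in range(4)])
    for i,j in((0,1),(3,2)): d=k[i]-k[j]; print(" yaw",np.degrees(np.arctan2(-d[0],d[1])).round(2))
    d=(k[0]+k[3]-k[1]-k[2]); d/=np.linalg.norm(d)
    print(" bays",[ (k.mean(0)+d*t).round(4).tolist() for t in(.12,.04,-.04,-.12)])
for n,(a,b) in dict(round=(217,218),oblong=(249,220),jar=(281,219),square=(311,222)).items():
    m=(abs(u-a)<15)&(abs(v-b)<16)&(z>.05)&(z<.072)
    bp=cv2.boxPoints(cv2.minAreaRect((W[m][:,:2]*1000).astype(np.float32))); print(n,bp.round(0).tolist())
m=(u>200)&(u<335)&(v>196)&(v<210); print("lip z",np.percentile(z[m],[50,80,90,95]).round(4))
# tray by wall/plastic points (trim flying pixels by median clustering)
m=(u>218)&(u<350)&(v>136)&(v<186)&(c["color"].max(-1).astype(int)<95)&(z<.02)&(z>-.005); r=cv2.minAreaRect((W[m][:,:2]*1000).astype(np.float32)); print("tray colour",m.sum(),r)
E
```

```text
tray [[0.7087, 0.1503], [0.6825, -0.1691], [0.5938, -0.1631], [0.6194, 0.1569]] [ 0.6511 -0.0062] len [np.float64(0.0896), np.float64(0.3205), np.float64(0.0888), np.float64(0.321)]
 yaw -4.7
 yaw -4.57
 bays [[0.6608, 0.1134], [0.6543, 0.0336], [0.6479, -0.0461], [0.6414, -0.1259]]
rack [[0.5449, 0.212], [0.5234, -0.124], [0.432, -0.1181], [0.4536, 0.2169]] [0.4885 0.0467] len [np.float64(0.0914), np.float64(0.3367), np.float64(0.0916), np.float64(0.3357)]
 yaw -3.66
 yaw -3.68
 bays [[0.4962, 0.1664], [0.491, 0.0866], [0.4859, 0.0068], [0.4808, -0.0731]]
round [[476.0, 185.0], [476.0, 152.0], [510.0, 152.0], [510.0, 185.0]]
oblong [[468.0, 118.0], [472.0, 60.0], [501.0, 62.0], [498.0, 120.0]]
jar [[462.0, -18.0], [511.0, -19.0], [512.0, 30.0], [463.0, 31.0]]
square [[459.0, -54.0], [462.0, -96.0], [503.0, -93.0], [501.0, -51.0]]
lip z [0.0059 0.0147 0.0173 0.0193]
tray colour 4101 ((653.5152587890625, -5.7497711181640625), (328.20343017578125, 97.17903137207031), 85.34310150146484)
```

Call:
servo_tool --targets '[{"xyz":[-0.285,0.433,0],"twist":[0,0,1.309],"jaw":1},{"xyz":[-0.285,0.433,0],"twist":[0,0,1.309],"jaw":1},{"xyz":[-0.285,0.433,0],"twist":[0,0,1.309],"jaw":1},{"xyz":[-0.285,0.433,0],"twist":[0,0,1.309],"jaw":1},{"xyz":[-0.285,0.433,0],"twist":[0,0,1.309],"jaw":1},{"xyz":[-0.285,0.433,0],"twist":[0,0,1.309],"jaw":1},{"xyz":[-0.285,0.433,0],"twist":[0,0,1.309],"jaw":1},{"xyz":[-0.285,0.433,0],"twist":[0,0,1.309],"jaw":1},{"xyz":[-0.285,0.433,0],"twist":[0,0,1.309],"jaw":1},{"xyz":[-0.285,0.433,0],"twist":[0,0,1.309],"jaw":1},{"xyz":[-0.285,0.433,0],"twist":[0,0,1.309],"jaw":1},{"xyz":[-0.285,0.433,0],"twist":[0,0,1.309],"jaw":1}]' --squeeze 30

```text
clock: 1.15
tcp_pos: [0.482, 0.1799, 0.2312]
orientation: [-0.0, 1.0, -0.001, -0.0]
wrist_force: [1.2, 1.0, 0.2]
finger_gap: 0.0852
```

Call:
servo_tool --targets '[{"xyz":[0.01,0.011,0],"jaw":1},{"xyz":[0.01,0.011,0.0],"jaw":1},{"xyz":[0.01,0.011,0.0],"jaw":1},{"xyz":[0.01,0.011,0.0],"jaw":1}]'

```text
schema error: expected keys xyz, twist, jaw
```

Call:
servo_tool --targets '[{"xyz":[0.01,0.011,0],"twist":[0,0,0],"jaw":1},{"xyz":[0.01,0.011,0.0],"twist":[0,0,0],"jaw":1},{"xyz":[0.01,0.011,0.0],"twist":[0,0,0],"jaw":1},{"xyz":[0.01,0.011,0.0],"twist":[0,0,0],"jaw":1}]'

```text
clock: 1.48
tcp_pos: [0.4902, 0.1714, 0.231]
orientation: [-0.0, 1.0, 0.0, -0.001]
wrist_force: [-0.4, 0.2, 0.0]
finger_gap: 0.0852
```

Call:
servo_tool --targets '[{"xyz":[0.003,0.003,0.03],"twist":[0,0,0],"jaw":1},{"xyz":[0.003,0.003,0.065],"twist":[0,0,0],"jaw":1},{"xyz":[0.003,0.003,0.1],"twist":[0,0,0],"jaw":1},{"xyz":[0.003,0.003,0.13],"twist":[0,0,0],"jaw":1},{"xyz":[0.003,0.003,0.13],"twist":[0,0,0],"jaw":1},{"xyz":[0.003,0.003,0.13],"twist":[0,0,0],"jaw":1}]'

```text
clock: 1.98
tcp_pos: [0.4917, 0.1689, 0.1005]
orientation: [0.0, 1.0, 0.001, -0.002]
wrist_force: [-0.6, 0.0, 0.7]
finger_gap: 0.0856
```

Call:
servo_tool --targets '[{"xyz":[0.001,0.001,0.025],"twist":[0,0,0],"jaw":1},{"xyz":[0.001,0.001,0.05],"twist":[0,0,0],"jaw":1},{"xyz":[0.001,0.001,0.069],"twist":[0,0,0],"jaw":1},{"xyz":[0.001,0.001,0.069],"twist":[0,0,0],"jaw":1},{"xyz":[0.001,0.001,0.069],"twist":[0,0,0],"jaw":0.55},{"xyz":[0.001,0.001,0.069],"twist":[0,0,0],"jaw":0.5},{"xyz":[0.001,0.001,0.069],"twist":[0,0,0],"jaw":0.45},{"xyz":[0.001,0.001,0.069],"twist":[0,0,0],"jaw":0.4},{"xyz":[0.001,0.001,0.069],"twist":[0,0,0],"jaw":0},{"xyz":[0.001,0.001,0.069],"twist":[0,0,0],"jaw":0},{"xyz":[0.001,0.001,0.069],"twist":[0,0,0],"jaw":0},{"xyz":[0.001,0.001,0.069],"twist":[0,0,0],"jaw":0}]'

```text
clock: 2.98
tcp_pos: [0.4964, 0.1672, 0.0342]
orientation: [-0.0, 1.0, 0.0, 0.002]
wrist_force: [-0.9, 0.6, 6.1]
finger_gap: 0.0347
```

```bash
python3 - <<'E'
from h import *
c=cam("side"); save("s1.png",np.clip(c["color"][150:300,200:360].astype(float)*1.6,0,255).astype(np.uint8),4)
for i in range(2):
    s=env.get_state(); print(s["tcp_pos"],s["wrist_force"],s["finger_gap"],s["ft_torque"],s["qvel"].round(3)); env.read_camera("side")
E
```

```text
[0.49640976 0.16720686 0.03421427] [-1.26515148  0.84119512  6.26182043] 0.03505482432242608 [0.01262369 0.31348158 0.0228037 ] [ 0.     0.002 -0.    -0.001 -0.001 -0.001]
[0.49638936 0.16719076 0.0342101 ] [-1.37301354  0.43220518  6.61964144] 0.03502165997947928 [0.0884214  0.29661356 0.00308855] [ 0.     0.     0.001 -0.001  0.     0.001]
```

View pics/s1.png

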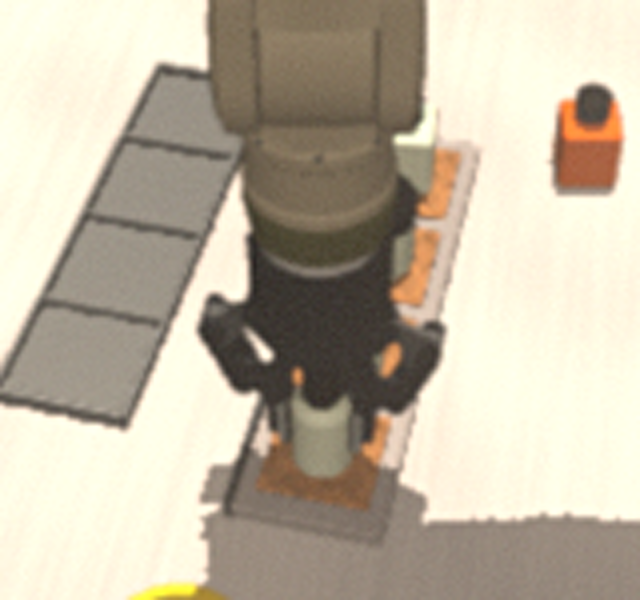

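Call:
servo_tool --targets '[{"xyz":[0,0,-0.015],"twist":[0,0,0],"jaw":0},{"xyz":[0,0,-0.04],"twist":[0,0,0],"jaw":0},{"xyz":[0,0,-0.08],"twist":[0,0,0],"jaw":0},{"xyz":[0,0,-0.12],"twist":[0,0,0],"jaw":0},{"xyz":[0,0,-0.12],"twist":[0,0,0],"jaw":0},{"xyz":[0,0,-0.12],"twist":[0,0,0],"jaw":0}]'

```text
clock: 3.63
tcp_pos: [0.4976, 0.1672, 0.1558]
orientation: [-0.001, 1.0, -0.0, 0.004]
wrist_force: [-0.4, -0.3, -1.4]
finger_gap: 0.035
```

Call:
servo_tool --targets '[{"xyz":[0.018,0.036,0],"twist":[0,0,0],"jaw":0},{"xyz":[0.036,0.072,0],"twist":[0,0,0],"jaw":0},{"xyz":[0.054,0.108,0],"twist":[0,0,0],"jaw":0},{"xyz":[0.072,0.144,0],"twist":[0,0,0],"jaw":0},{"xyz":[0.09,0.18,0],"twist":[0,0,0],"jaw":0},{"xyz":[0.108,0.216,0],"twist":[0,0,0],"jaw":0},{"xyz":[0.126,0.252,0],"twist":[0,0,0],"jaw":0},{"xyz":[0.144,0.285,0],"twist":[0,0,0],"jaw":0},{"xyz":[0.145,0.293,0],"twist":[0,0,0],"jaw":0},{"xyz":[0.145,0.293,0],"twist":[0,0,0],"jaw":0},{"xyz":[0.145,0.293,0],"twist":[0,0,0],"jaw":0},{"xyz":[0.145,0.293,0],"twist":[0,0,0],"jaw":0}]'

```text
clock: 4.63
tcp_pos: [0.6389, -0.1247, 0.1513]
orientation: [-0.001, 1.0, 0.0, -0.001]
wrist_force: [-0.1, 0.7, -0.6]
finger_gap: 0.0351
```

Call:
servo_tool --targets '[{"xyz":[0.003,0.001,0.03],"twist":[0,0,0],"jaw":0},{"xyz":[0.003,0.001,0.06],"twist":[0,0,0],"jaw":0},{"xyz":[0.003,0.001,0.09],"twist":[0,0,0],"jaw":0},{"xyz":[0.003,0.001,0.11],"twist":[0,0,0],"jaw":0},{"xyz":[0.003,0.001,0.12],"twist":[0,0,0],"jaw":0},{"xyz":[0.003,0.001,0.12],"twist":[0,0,0],"jaw":0},{"xyz":[0.003,0.001,0.12],"twist":[0,0,0],"jaw":0}]'

```text
clock: 5.22
tcp_pos: [0.643, -0.1259, 0.0328]
orientation: [-0.0, 1.0, 0.001, -0.0]
wrist_force: [-0.6, 0.4, 0.2]
finger_gap: 0.0349
```

```bash
python3 - <<'E'
from h import *
c=cam("top"); save("t1.png",np.clip(c["color"][120:270,195:355].astype(float)*2,0,255).astype(np.uint8),4)
E
```

```text
(no output)
```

View pics/t1.png

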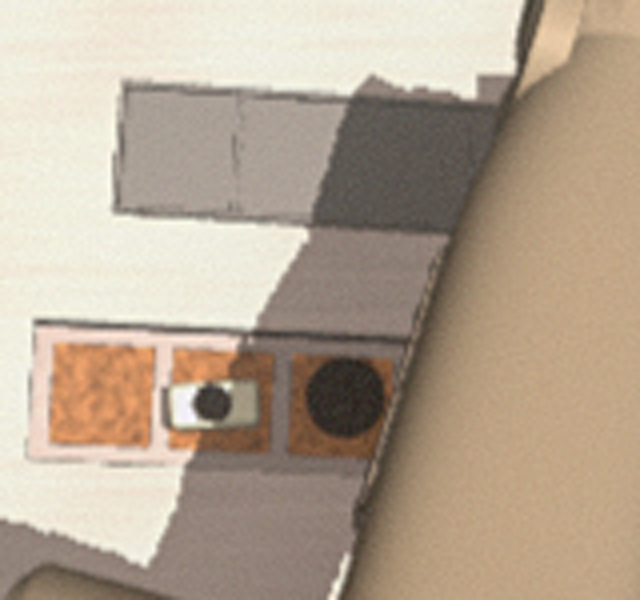

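The arm hides the placement from above. The round's pad is empty and the others are undisturbed. I'll set it down.

Call:
servo_tool --targets '[{"xyz":[-0.001,0,0.005],"twist":[0,0,0],"jaw":0},{"xyz":[-0.001,0,0.009],"twist":[0,0,0],"jaw":0},{"xyz":[-0.001,0,0.01],"twist":[0,0,0],"jaw":0},{"xyz":[-0.001,0,0.01],"twist":[0,0,0],"jaw":0},{"xyz":[-0.001,0,0.01],"twist":[0,0,0],"jaw":0}]'

```text
clock: 5.68
tcp_pos: [0.6422, -0.1273, 0.0225]
orientation: [-0.0, 1.0, -0.0, 0.0]
wrist_force: [0.2, 0.5, -0.7]
finger_gap: 0.0346
```

Call:
servo_tool --targets '[{"xyz":[0,0,0.001],"twist":[0,0,0],"jaw":0},{"xyz":[0,0,0.001],"twist":[0,0,0],"jaw":0},{"xyz":[0,0,0.001],"twist":[0,0,0],"jaw":0.45},{"xyz":[0,0,0.001],"twist":[0,0,0],"jaw":0.55},{"xyz":[0,0,0.001],"twist":[0,0,0],"jaw":0.7},{"xyz":[0,0,0.001],"twist":[0,0,0],"jaw":0.9},{"xyz":[0,0,0.001],"twist":[0,0,0],"jaw":0.9},{"xyz":[0,0,-0.02],"twist":[0,0,0],"jaw":0.9},{"xyz":[0,0,-0.05],"twist":[0,0,0],"jaw":0.9},{"xyz":[0,0,-0.09],"twist":[0,0,0],"jaw":1},{"xyz":[0,0,-0.13],"twist":[0,0,0],"jaw":1},{"xyz":[0,0,-0.13],"twist":[0,0,0],"jaw":1}]'

```text
clock: 6.68
tcp_pos: [0.6465, -0.1285, 0.1617]
orientation: [0.002, 1.0, 0.0, 0.007]
wrist_force: [2.1, -0.2, 1.6]
finger_gap: 0.0855
```

Call:
servo_tool --targets '[{"xyz":[-0.02,-0.03,0],"twist":[0,0,0],"jaw":1},{"xyz":[-0.045,-0.06,0],"twist":[0,0,0],"jaw":1},{"xyz":[-0.07,-0.09,0],"twist":[0,0,-0.061],"jaw":1},{"xyz":[-0.09,-0.12,0],"twist":[0,0,-0.061],"jaw":1},{"xyz":[-0.115,-0.15,0],"twist":[0,0,-0.061],"jaw":1},{"xyz":[-0.14,-0.18,0],"twist":[0,0,-0.061],"jaw":1},{"xyz":[-0.155,-0.21,0],"twist":[0,0,-0.061],"jaw":1},{"xyz":[-0.159,-0.218,0],"twist":[0,0,-0.061],"jaw":1},{"xyz":[-0.159,-0.218,0],"twist":[0,0,-0.061],"jaw":1},{"xyz":[-0.159,-0.218,0],"twist":[0,0,-0.061],"jaw":1},{"xyz":[-0.159,-0.218,0],"twist":[0,0,-0.061],"jaw":1}]'

```text
clock: 7.6
tcp_pos: [0.4843, 0.09, 0.1524]
orientation: [0.0, 1.0, 0.03, 0.001]
wrist_force: [0.4, -0.7, -0.0]
finger_gap: 0.0853
```

```bash
python3 - <<'E'
from h import *
c=cam("top"); save("t2.png",np.clip(c["color"][120:270,195:355].astype(float)*2,0,255).astype(np.uint8),4)
c=cam("side"); save("s2.png",np.clip(c["color"][130:280,190:350].astype(float)*1.6,0,255).astype(np.uint8),4)
s=env.get_state(); print(s["tcp_pos"],q2R(s["orientation"]).round(4))
E
```

```text
[0.48416427 0.08967973 0.1521887 ] [[ 9.982e-01  5.920e-02  4.000e-04]
 [ 5.920e-02 -9.982e-01 -2.000e-04]
 [ 4.000e-04  2.000e-04 -1.000e+00]]
```

View pics/s2.png

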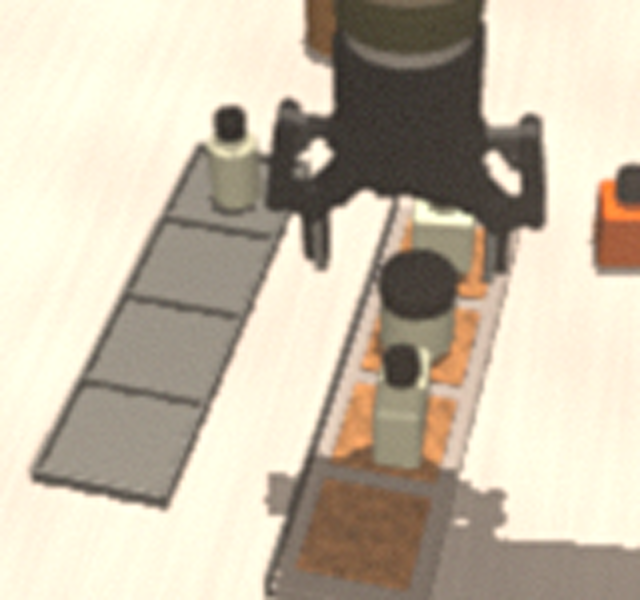

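The round stands upright at (233,170), mid-bay in the rightmost bay. Next is the oblong.

Call:
servo_tool --targets '[{"xyz":[0,0,0.03],"twist":[0,0,0],"jaw":1},{"xyz":[0,0,0.06],"twist":[0,0,0],"jaw":1},{"xyz":[0,0,0.09],"twist":[0,0,0],"jaw":1},{"xyz":[0,0,0.11],"twist":[0,0,0],"jaw":1},{"xyz":[0,0,0.12],"twist":[0,0,0],"jaw":0.8},{"xyz":[0,0,0.12],"twist":[0,0,0],"jaw":0.5},{"xyz":[0,0,0.12],"twist":[0,0,0],"jaw":0.45},{"xyz":[0,0,0.12],"twist":[0,0,0],"jaw":0.4},{"xyz":[0,0,0.12],"twist":[0,0,0],"jaw":0.35},{"xyz":[0,0,0.12],"twist":[0,0,0],"jaw":0},{"xyz":[0,0,0.12],"twist":[0,0,0],"jaw":0},{"xyz":[0,0,0.12],"twist":[0,0,0],"jaw":0}]'

```text
clock: 8.7
tcp_pos: [0.4848, 0.0908, 0.0339]
orientation: [0.0, 1.0, 0.03, 0.002]
wrist_force: [0.1, -0.3, 5.6]
finger_gap: 0.0294
```

Call:
servo_tool --targets '[{"xyz":[0,0,0],"twist":[0,0,0],"jaw":0},{"xyz":[0,0,0],"twist":[0,0,0],"jaw":0}]'

```text
clock: 8.87
tcp_pos: [0.4848, 0.0908, 0.0339]
orientation: [0.0, 1.0, 0.031, 0.002]
wrist_force: [0.2, -1.7, 6.4]
finger_gap: 0.0297
```

Call:
servo_tool --targets '[{"xyz":[0,0,-0.015],"twist":[0,0,0],"jaw":0},{"xyz":[0,0,-0.04],"twist":[0,0,0],"jaw":0},{"xyz":[0,0,-0.08],"twist":[0,0,0],"jaw":0},{"xyz":[0,0,-0.12],"twist":[0,0,0],"jaw":0},{"xyz":[0.026,0.024,-0.12],"twist":[0,0,0.07],"jaw":0},{"xyz":[0.052,0.049,-0.12],"twist":[0,0,0.141],"jaw":0},{"xyz":[0.078,0.073,-0.12],"twist":[0,0,0.141],"jaw":0},{"xyz":[0.104,0.098,-0.12],"twist":[0,0,0.141],"jaw":0},{"xyz":[0.13,0.122,-0.12],"twist":[0,0,0.141],"jaw":0},{"xyz":[0.1555,0.1465,-0.12],"twist":[0,0,0.141],"jaw":0},{"xyz":[0.1555,0.1465,-0.12],"twist":[0,0,0.141],"jaw":0},{"xyz":[0.1555,0.1465,-0.12],"twist":[0,0,0.141],"jaw":0}]'

```text
clock: 9.87
tcp_pos: [0.648, -0.0473, 0.1513]
orientation: [-0.0, 0.999, -0.041, -0.0]
wrist_force: [-0.6, 0.1, -0.1]
finger_gap: 0.0295
```

Call:
servo_tool --targets '[{"xyz":[0,0,0],"twist":[0,0,0],"jaw":0},{"xyz":[0,0,0],"twist":[0,0,0],"jaw":0}]'

```text
clock: 10.03
tcp_pos: [0.6462, -0.045, 0.1523]
orientation: [-0.0, 0.999, -0.04, -0.0]
wrist_force: [-0.7, 0.8, -0.5]
finger_gap: 0.0297
```

Call:
servo_tool --targets '[{"xyz":[0.003,0.001,0.03],"twist":[0,0,0],"jaw":0},{"xyz":[0.003,0.001,0.06],"twist":[0,0,0],"jaw":0},{"xyz":[0.003,0.001,0.09],"twist":[0,0,0],"jaw":0},{"xyz":[0.003,0.001,0.11],"twist":[0,0,0],"jaw":0},{"xyz":[0.003,0.001,0.12],"twist":[0,0,0],"jaw":0},{"xyz":[0.003,0.001,0.126],"twist":[0,0,0],"jaw":0},{"xyz":[0.003,0.001,0.13],"twist":[0,0,0],"jaw":0},{"xyz":[0.003,0.001,0.13],"twist":[0,0,0],"jaw":0},{"xyz":[0.003,0.001,0.13],"twist":[0,0,0],"jaw":0},{"xyz":[0.003,0.001,0.13],"twist":[0,0,0],"jaw":0}]'

```text
clock: 10.87
tcp_pos: [0.6513, -0.0473, 0.0239]
orientation: [0.0, 0.999, -0.04, 0.001]
wrist_force: [-0.6, -0.1, -0.9]
finger_gap: 0.0294
```

Call:
servo_tool --targets '[{"xyz":[-0.002,0,0.001],"twist":[0,0,0],"jaw":0},{"xyz":[-0.002,0,0.003],"twist":[0,0,0],"jaw":0},{"xyz":[-0.002,0,0.003],"twist":[0,0,0],"jaw":0},{"xyz":[-0.002,0,0.003],"twist":[0,0,0],"jaw":0.38},{"xyz":[-0.002,0,0.003],"twist":[0,0,0],"jaw":0.5},{"xyz":[-0.002,0,0.003],"twist":[0,0,0],"jaw":0.7},{"xyz":[-0.002,0,0.003],"twist":[0,0,0],"jaw":0.9},{"xyz":[-0.002,0,0.003],"twist":[0,0,0],"jaw":0.9},{"xyz":[-0.002,0,-0.02],"twist":[0,0,0],"jaw":0.9},{"xyz":[-0.002,0,-0.05],"twist":[0,0,0],"jaw":0.9},{"xyz":[-0.002,0,-0.09],"twist":[0,0,0],"jaw":1},{"xyz":[-0.002,0,-0.13],"twist":[0,0,0],"jaw":1}]'

```text
clock: 11.87
tcp_pos: [0.647, -0.0468, 0.1524]
orientation: [-0.0, 0.999, -0.04, -0.002]
wrist_force: [0.9, -0.6, -0.6]
finger_gap: 0.0852
```

Call:
servo_tool --targets '[{"xyz":[0,0,0],"twist":[0,0,0],"jaw":1},{"xyz":[0,0,0],"twist":[0,0,0],"jaw":1}]'

```text
clock: 12.03
tcp_pos: [0.6504, -0.0474, 0.1557]
orientation: [0.0, 0.999, -0.04, 0.003]
wrist_force: [-0.2, -0.0, -0.9]
finger_gap: 0.0851
```

Call:
servo_tool --targets '[{"xyz":[-0.033,-0.008,0],"twist":[0,0,0],"jaw":1},{"xyz":[-0.066,-0.016,0],"twist":[0,0,0],"jaw":1},{"xyz":[-0.1,-0.024,0],"twist":[0,0,0],"jaw":1},{"xyz":[-0.133,-0.032,0],"twist":[0,0,0],"jaw":1},{"xyz":[-0.16,-0.04,0],"twist":[0,0,0],"jaw":1},{"xyz":[-0.166,-0.04,0],"twist":[0,0,0],"jaw":1},{"xyz":[-0.166,-0.04,0],"twist":[0,0,0],"jaw":1},{"xyz":[-0.166,-0.04,0],"twist":[0,0,0],"jaw":1},{"xyz":[-0.166,-0.04,0],"twist":[0,0,0],"jaw":1}]'

```text
clock: 12.78
tcp_pos: [0.4871, 0.0057, 0.1519]
orientation: [0.0, 0.999, -0.04, 0.0]
wrist_force: [0.5, -0.4, -0.2]
finger_gap: 0.0857
```

Call:
servo_tool --targets '[{"xyz":[0,0,0.03],"twist":[0,0,0],"jaw":1},{"xyz":[0,0,0.06],"twist":[0,0,0],"jaw":1},{"xyz":[0,0,0.09],"twist":[0,0,0],"jaw":1},{"xyz":[0,0,0.115],"twist":[0,0,0],"jaw":1},{"xyz":[0,0,0.123],"twist":[0,0,0],"jaw":1},{"xyz":[0,0,0.123],"twist":[0,0,0],"jaw":0.75},{"xyz":[0,0,0.123],"twist":[0,0,0],"jaw":0.65},{"xyz":[0,0,0.123],"twist":[0,0,0],"jaw":0.6},{"xyz":[0,0,0.123],"twist":[0,0,0],"jaw":0.5},{"xyz":[0,0,0.123],"twist":[0,0,0],"jaw":0},{"xyz":[0,0,0.123],"twist":[0,0,0],"jaw":0},{"xyz":[0,0,0.123],"twist":[0,0,0],"jaw":0}]'

```text
clock: 13.78
tcp_pos: [0.4875, 0.0059, 0.0307]
orientation: [0.0, 0.999, -0.04, 0.002]
wrist_force: [1.3, -0.1, 6.1]
finger_gap: 0.0513
```

Call:
servo_tool --targets '[{"xyz":[0,0,0],"twist":[0,0,0],"jaw":0},{"xyz":[0,0,0],"twist":[0,0,0],"jaw":0}]'

```text
clock: 13.95
tcp_pos: [0.4875, 0.0059, 0.0308]
orientation: [0.0, 0.999, -0.04, 0.002]
wrist_force: [-0.0, -0.4, 7.4]
finger_gap: 0.0515
```

Call:
servo_tool --targets '[{"xyz":[0,0,-0.015],"twist":[0,0,0],"jaw":0},{"xyz":[0,0,-0.04],"twist":[0,0,0],"jaw":0},{"xyz":[0,0,-0.08],"twist":[0,0,0],"jaw":0},{"xyz":[0,0,-0.12],"twist":[0,0,0],"jaw":0},{"xyz":[0.03,-0.008,-0.12],"twist":[0,0,0],"jaw":0},{"xyz":[0.06,-0.016,-0.12],"twist":[0,0,0],"jaw":0},{"xyz":[0.09,-0.024,-0.12],"twist":[0,0,0],"jaw":0},{"xyz":[0.12,-0.032,-0.12],"twist":[0,0,0],"jaw":0},{"xyz":[0.15,-0.04,-0.12],"twist":[0,0,0],"jaw":0},{"xyz":[0.165,-0.041,-0.12],"twist":[0,0,0],"jaw":0},{"xyz":[0.165,-0.041,-0.12],"twist":[0,0,0],"jaw":0},{"xyz":[0.165,-0.041,-0.12],"twist":[0,0,0],"jaw":0}]'

```text
clock: 14.95
tcp_pos: [0.6533, 0.0339, 0.1484]
orientation: [-0.0, 0.999, -0.04, -0.001]
wrist_force: [0.2, -0.5, -0.5]
finger_gap: 0.0511
```

Call:
servo_tool --targets '[{"xyz":[0,0,0],"twist":[0,0,0],"jaw":0},{"xyz":[0,0,0],"twist":[0,0,0],"jaw":0},{"xyz":[0,0,0],"twist":[0,0,0],"jaw":0}]'

```text
clock: 15.2
tcp_pos: [0.6526, 0.0338, 0.1497]
orientation: [-0.0, 0.999, -0.04, -0.0]
wrist_force: [0.1, -0.3, -1.7]
finger_gap: 0.0514
```

Final TCP z is about 0.0188, so 0.131 down.

Call:
servo_tool --targets '[{"xyz":[0.002,0,0.03],"twist":[0,0,0],"jaw":0},{"xyz":[0.002,0,0.06],"twist":[0,0,0],"jaw":0},{"xyz":[0.002,0,0.09],"twist":[0,0,0],"jaw":0},{"xyz":[0.002,0,0.11],"twist":[0,0,0],"jaw":0},{"xyz":[0.002,0,0.12],"twist":[0,0,0],"jaw":0},{"xyz":[0.002,0,0.126],"twist":[0,0,0],"jaw":0},{"xyz":[0.002,0,0.129],"twist":[0,0,0],"jaw":0},{"xyz":[0.002,0,0.129],"twist":[0,0,0],"jaw":0},{"xyz":[0.002,0,0.129],"twist":[0,0,0],"jaw":0},{"xyz":[0.002,0,0.129],"twist":[0,0,0],"jaw":0}]'

```text
clock: 16.03
tcp_pos: [0.6569, 0.0336, 0.022]
orientation: [0.0, 0.999, -0.04, 0.001]
wrist_force: [0.1, -0.1, -0.2]
finger_gap: 0.0511
```

Call:
servo_tool --targets '[{"xyz":[-0.002,0,0.001],"twist":[0,0,0],"jaw":0},{"xyz":[-0.002,0,0.003],"twist":[0,0,0],"jaw":0},{"xyz":[-0.002,0,0.004],"twist":[0,0,0],"jaw":0},{"xyz":[-0.002,0,0.004],"twist":[0,0,0],"jaw":0},{"xyz":[-0.002,0,0.004],"twist":[0,0,0],"jaw":0}]'

```text
clock: 16.45
tcp_pos: [0.6542, 0.0338, 0.0188]
orientation: [0.0, 0.999, -0.04, 0.001]
wrist_force: [-4.7, 0.1, 10.9]
finger_gap: 0.0513
```

Call:
servo_tool --targets '[{"xyz":[0,0,0],"twist":[0,0,0],"jaw":0.62},{"xyz":[0,0,0],"twist":[0,0,0],"jaw":0.7},{"xyz":[0,0,0],"twist":[0,0,0],"jaw":0.85},{"xyz":[0,0,0],"twist":[0,0,0],"jaw":0.95},{"xyz":[0,0,0],"twist":[0,0,0],"jaw":0.95},{"xyz":[0,0,-0.02],"twist":[0,0,0],"jaw":0.95},{"xyz":[0,0,-0.05],"twist":[0,0,0],"jaw":0.95},{"xyz":[0,0,-0.09],"twist":[0,0,0],"jaw":1},{"xyz":[0,0,-0.13],"twist":[0,0,0],"jaw":1},{"xyz":[0,0,-0.13],"twist":[0,0,0],"jaw":1},{"xyz":[0,0,-0.13],"twist":[0,0,0],"jaw":1}]'

```text
clock: 17.37
tcp_pos: [0.656, 0.0337, 0.1498]
orientation: [0.0, 0.999, -0.04, 0.003]
wrist_force: [-0.4, 0.2, -0.3]
finger_gap: 0.0852
```

Call:
servo_tool --targets '[{"xyz":[-0.028,0.02,0],"twist":[0,0,0],"jaw":1},{"xyz":[-0.056,0.04,0],"twist":[0,0,-0.07],"jaw":1},{"xyz":[-0.084,0.06,0],"twist":[0,0,-0.145],"jaw":1},{"xyz":[-0.112,0.08,0],"twist":[0,0,-0.145],"jaw":1},{"xyz":[-0.14,0.1,0],"twist":[0,0,-0.145],"jaw":1},{"xyz":[-0.165,0.12,0],"twist":[0,0,-0.145],"jaw":1},{"xyz":[-0.165,0.121,0],"twist":[0,0,-0.145],"jaw":1},{"xyz":[-0.165,0.121,0],"twist":[0,0,-0.145],"jaw":1},{"xyz":[-0.165,0.121,0],"twist":[0,0,-0.145],"jaw":1},{"xyz":[-0.165,0.121,0],"twist":[0,0,-0.145],"jaw":1}]'

```text
clock: 18.2
tcp_pos: [0.4802, -0.0733, 0.1458]
orientation: [-0.0, 0.999, 0.033, 0.0]
wrist_force: [0.6, -0.0, 0.1]
finger_gap: 0.0856
```

```bash
python3 - <<'E'
from h import *
c=cam("side"); save("s3.png",np.clip(c["color"][130:280,190:350].astype(float)*1.6,0,255).astype(np.uint8),4)
s=env.get_state(); print(s["tcp_pos"],q2R(s["orientation"]).round(4)[0])
E
```

```text
[ 0.48033039 -0.07320994  0.14584983] [ 0.9978  0.0659 -0.    ]
```

View pics/s3.png

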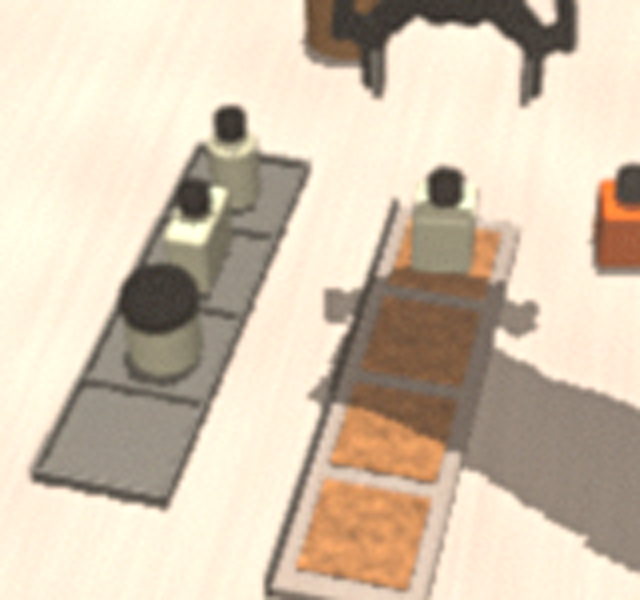

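Round, oblong and jar (233,150 / 195,235 / 162,320) stand upright in their bays. Only the square is left on the rack, at (445,225).

Call:
servo_tool --targets '[{"xyz":[0,0,0.03],"twist":[0,0,0],"jaw":1},{"xyz":[0,0,0.06],"twist":[0,0,0],"jaw":1},{"xyz":[0,0,0.09],"twist":[0,0,0],"jaw":1},{"xyz":[0,0,0.108],"twist":[0,0,0],"jaw":1},{"xyz":[0,0,0.114],"twist":[0,0,0],"jaw":1},{"xyz":[0,0,0.114],"twist":[0,0,0],"jaw":0.65},{"xyz":[0,0,0.114],"twist":[0,0,0],"jaw":0.55},{"xyz":[0,0,0.114],"twist":[0,0,0],"jaw":0.5},{"xyz":[0,0,0.114],"twist":[0,0,0],"jaw":0.4},{"xyz":[0,0,0.114],"twist":[0,0,0],"jaw":0},{"xyz":[0,0,0.114],"twist":[0,0,0],"jaw":0},{"xyz":[0,0,0.114],"twist":[0,0,0],"jaw":0}]'

```text
clock: 19.25
tcp_pos: [0.4811, -0.074, 0.0338]
orientation: [0.0, 0.999, 0.033, 0.002]
wrist_force: [0.7, 0.3, 6.2]
finger_gap: 0.0416
```

Call:
servo_tool --targets '[{"xyz":[0,0,0],"twist":[0,0,0],"jaw":0},{"xyz":[0,0,0],"twist":[0,0,0],"jaw":0}]'

```text
clock: 19.42
tcp_pos: [0.4811, -0.074, 0.0338]
orientation: [0.0, 0.999, 0.033, 0.002]
wrist_force: [0.5, 0.8, 5.5]
finger_gap: 0.0414
```

Call:
servo_tool --targets '[{"xyz":[0,0,-0.015],"twist":[0,0,0],"jaw":0},{"xyz":[0,0,-0.04],"twist":[0,0,0],"jaw":0},{"xyz":[0,0,-0.08],"twist":[0,0,0],"jaw":0},{"xyz":[0,0,-0.12],"twist":[0,0,0],"jaw":0},{"xyz":[0.027,-0.025,-0.12],"twist":[0,0,0.07],"jaw":0},{"xyz":[0.054,-0.05,-0.12],"twist":[0,0,0.145],"jaw":0},{"xyz":[0.081,-0.075,-0.12],"twist":[0,0,0.145],"jaw":0},{"xyz":[0.109,-0.1,-0.12],"twist":[0,0,0.145],"jaw":0},{"xyz":[0.137,-0.125,-0.12],"twist":[0,0,0.145],"jaw":0},{"xyz":[0.165,-0.15,-0.12],"twist":[0,0,0.145],"jaw":0},{"xyz":[0.192,-0.175,-0.12],"twist":[0,0,0.145],"jaw":0},{"xyz":[0.192,-0.175,-0.12],"twist":[0,0,0.145],"jaw":0}]'

```text
clock: 20.42
tcp_pos: [0.6632, 0.1182, 0.1509]
orientation: [-0.001, 0.999, -0.038, 0.001]
wrist_force: [0.0, -0.7, -1.0]
finger_gap: 0.0416
```

Call:
servo_tool --targets '[{"xyz":[0,0,0],"twist":[0,0,0],"jaw":0},{"xyz":[0,0,0],"twist":[0,0,0],"jaw":0},{"xyz":[0,0,0],"twist":[0,0,0],"jaw":0}]'

```text
clock: 20.67
tcp_pos: [0.6589, 0.1127, 0.1523]
orientation: [0.0, 0.999, -0.04, -0.0]
wrist_force: [-0.4, -0.5, -0.3]
finger_gap: 0.0417
```

Call:
servo_tool --targets '[{"xyz":[0.001,-0.001,0.03],"twist":[0,0,0],"jaw":0},{"xyz":[0.001,-0.001,0.06],"twist":[0,0,0],"jaw":0},{"xyz":[0.001,-0.001,0.09],"twist":[0,0,0],"jaw":0},{"xyz":[0.001,-0.001,0.11],"twist":[0,0,0],"jaw":0},{"xyz":[0.001,-0.001,0.12],"twist":[0,0,0],"jaw":0},{"xyz":[0.001,-0.001,0.126],"twist":[0,0,0],"jaw":0},{"xyz":[0.001,-0.001,0.13],"twist":[0,0,0],"jaw":0},{"xyz":[0.001,-0.001,0.13],"twist":[0,0,0],"jaw":0},{"xyz":[0.001,-0.001,0.13],"twist":[0,0,0],"jaw":0},{"xyz":[0.001,-0.001,0.13],"twist":[0,0,0],"jaw":0}]'

```text
clock: 21.5
tcp_pos: [0.662, 0.1144, 0.024]
orientation: [-0.0, 0.999, -0.04, 0.001]
wrist_force: [-0.4, -1.0, -0.9]
finger_gap: 0.0418
```

Call:
servo_tool --targets '[{"xyz":[0,0.001,0.001],"twist":[0,0,0],"jaw":0},{"xyz":[0,0.001,0.003],"twist":[0,0,0],"jaw":0},{"xyz":[0,0.001,0.003],"twist":[0,0,0],"jaw":0},{"xyz":[0,0.001,0.003],"twist":[0,0,0],"jaw":0},{"xyz":[0,0.001,0.003],"twist":[0,0,0],"jaw":0.53},{"xyz":[0,0.001,0.003],"twist":[0,0,0],"jaw":0.7},{"xyz":[0,0.001,0.003],"twist":[0,0,0],"jaw":0.9},{"xyz":[0,0.001,0.003],"twist":[0,0,0],"jaw":0.9},{"xyz":[0,0.001,-0.02],"twist":[0,0,0],"jaw":0.9},{"xyz":[0,0.001,-0.05],"twist":[0,0,0],"jaw":0.9},{"xyz":[0,0.001,-0.09],"twist":[0,0,0],"jaw":1},{"xyz":[0,0.001,-0.13],"twist":[0,0,0],"jaw":1}]'

```text
clock: 22.5
tcp_pos: [0.6596, 0.1133, 0.1522]
orientation: [0.0, 0.999, -0.04, -0.002]
wrist_force: [1.2, 0.5, -0.1]
finger_gap: 0.0854
```

Call:
servo_tool --targets '[{"xyz":[-0.03,-0.03,-0.02],"twist":[0,0,0],"jaw":1},{"xyz":[-0.06,-0.06,-0.03],"twist":[0,0,0],"jaw":1},{"xyz":[-0.09,-0.09,-0.03],"twist":[0,0,0],"jaw":1},{"xyz":[-0.12,-0.12,-0.03],"twist":[0,0,0],"jaw":1},{"xyz":[-0.15,-0.15,-0.03],"twist":[0,0,0],"jaw":1},{"xyz":[-0.18,-0.18,-0.03],"twist":[0,0,0],"jaw":1},{"xyz":[-0.2,-0.2,-0.03],"twist":[0,0,0],"jaw":1},{"xyz":[-0.2,-0.2,-0.03],"twist":[0,0,0],"jaw":1},{"xyz":[-0.2,-0.2,-0.03],"twist":[0,0,0],"jaw":1},{"xyz":[-0.2,-0.2,-0.03],"twist":[0,0,0],"jaw":1}]'

```text
clock: 23.33
tcp_pos: [0.4775, 0.3288, 0.1823]
orientation: [0.0, 0.999, -0.04, 0.0]
wrist_force: [0.2, -1.5, -0.3]
finger_gap: 0.0855
```

```bash
python3 - <<'E'
from h import *
c=cam("top"); save("t4.png",np.clip(c["color"][110:260,195:355].astype(float)*2,0,255).astype(np.uint8),4)
d=cam("side"); save("s4.png",np.clip(d["color"].astype(float)*1.5,0,255).astype(np.uint8),1.4)
E
```

```text
(no output)
```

View pics/t4.png

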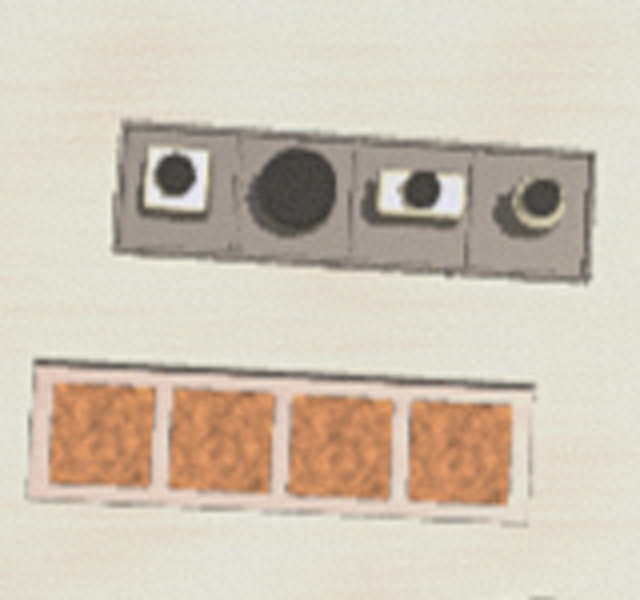

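View pics/s4.png

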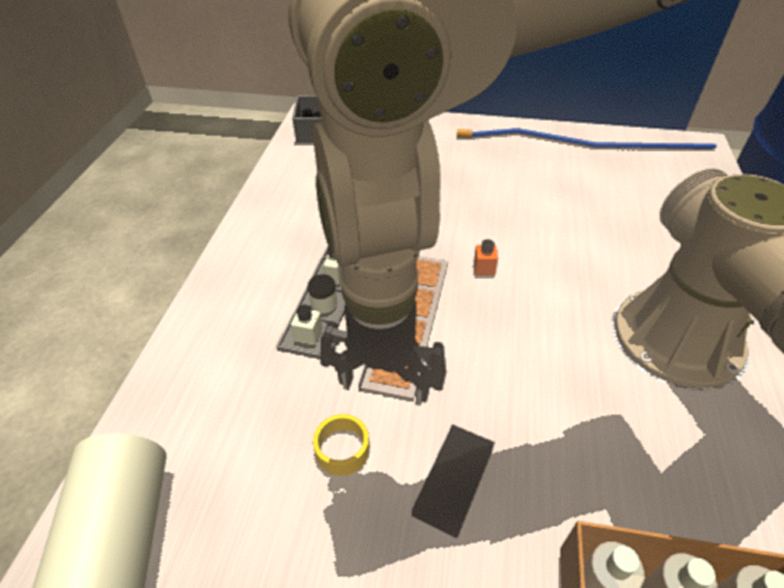

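From above, left to right, the tray holds square (175,178), jar (297,188), oblong (422,192) and round (540,203), with all four pads empty. In the side view the tape and case are where they were. I'll check heights and offsets, then hand in.

```bash
python3 - <<'E'
from h import *
c=cam("top"); W=c["W"].reshape(-1,3); W0=np.load("topW.npy").reshape(-1,3)
for n,b,lo,hi,H in(("square",(.6608,.1134),.04,.06,.074),("jar",(.6543,.0336),.04,.07,.060),("oblong",(.6479,-.0461),.04,.06,.076),("round",(.6414,-.1259),.03,.06,.078)):
    p=W[np.hypot(*(W[:,:2]-b).T)<.038]; m=(p[:,2]>lo)&(p[:,2]<hi); r=cv2.minAreaRect((p[m][:,:2]*1000).astype(np.float32))
    print(n,"top",np.percentile(p[:,2],99.5).round(4),"expect",H,"off mm",(np.array(r[0])-np.array(b)*1000).round(1),np.round(r[1],0))
for n,b in(("tape",(.545,.319)),("core",(.594,-.334)),("case",(.375,.34))):
    f=lambda A:np.median(A[(np.hypot(*(A[:,:2]-b).T)<.1)&(A[:,2]>.015)&(A[:,2]<.08)][:,:2],0).round(4)
    print(n,f(W0),f(W))
E
```

```text
square top 0.078 expect 0.074 off mm [-0.2 -1. ] [42. 42.]
jar top 0.0652 expect 0.06 off mm [-2.4 -0.5] [49. 50.]
oblong top 0.0796 expect 0.076 off mm [-0.9 -1. ] [57. 29.]
round top 0.0823 expect 0.078 off mm [-0.8  1.5] [34. 34.]
tape [0.5478 0.3223] [0.5511 0.32  ]
core [ 0.595  -0.3347] [ 0.5953 -0.3351]
case [0.3745 0.3409] [0.3724 0.3276]
```

```bash
python3 -c "
from workcell import env
print(env.hand_in())"
```

```text
the job is handed in; nothing more can be done
None
```

All four bottles are in the grey tray in reverse order. Seen from the robot, the bays now hold square, jar, oblong and round from left to right; on the rack it was round, oblong, jar, square. The job was handed in at about 23 s, with the gripper open and clear of everything.

**Placing:** the last pictures show all four bottles upright and all four pads empty. Each bottle is within about 2.5 mm of its bay centre.

**Heights:** the bottle tops read 4–5 mm higher than they should. Before I moved anything they read 2–6 mm high as well, so I take this as camera depth noise rather than bottles standing off the floor.

**Forces:** the highest wrist force I saw was about 12 N, as the jar was set down.

**Bystanders:** the core read unchanged to within 0.5 mm. The tape read about 4 mm off and the case about 13 mm off. I put these down to the parked arm blocking part of the top view. The gripper never came down near either one, and both looked in place in the side view. I did not measure them again with the arm out of the way. The orange look-alike was not touched.

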